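# Release the dice mould from its ratchet clamp

## Task

The dice in the mould have cured. Press the red thumb ball down gently, just enough to lift the sprung pawl off the ratchet wheel without forcing it against its stop, and keep it there until the clamp's jaw has crept right back; then let go, take the mould out of the clamp and set it down gently, upright, on the middle of the cork mat. Do not pull the mould while it is clamped, and leave the bottles, the jar and the loose gold die beside the work where they are.

Things in the scene. Friction and masses are not known exactly. Their poses are not given: they have to be found in the camera images.
- clamp: Blue steel bench clamp, fixed to the table. Base plate 340 x 110 x 12 mm (x, y, z). Origin: middle of the plate's underside, z up; its x runs along the plate from the fixed jaw (-x end) to the red thumb ball (+x end). In its coordinates (mm): fixed jaw x -128 to -110, 44 wide, top at z 58; mould centre x -80, y 0; wheel axis x 70, z 46; pawl pivot x 117, z 75; thumb ball centre x 157, y 0.
- jaw (a joint): Red moving jaw's slide, m: 0 = clamped on the mould, 0.027 = right back at its stop (towards the clamp's +x). While the pawl is held clear of the wheel, a spring and damper make it creep back by itself in about 3 s (7 to 20 mm/s). If the pawl drops early it catches the next tooth (one every 5.5 mm of jaw travel) and the jaw stops there.
- jaw_top (a point): Middle of the top of the red moving jaw, 71 mm above the table. The jaw is 44 mm wide (clamp's y), 16 mm thick, with a black rubber face towards the mould. A steel rack bar, 10 mm wide, top 71 mm above the table, runs from it 22 mm off centre to the clamp's +y side, 123 mm towards +x, past the wheel.
- wheel_top (a point): Top of the steel ratchet wheel's rim, 76 mm above the table. The wheel is 60 mm across, 12 mm wide, 16 teeth 6 mm deep; its axis is the clamp's y. It turns with the jaw.
- pawl: Yellow sprung pawl, a rocker 10 mm wide. Origin on its pivot (75 mm up), axes as the clamp's. Nose 47 mm towards -x, on the wheel; a tail bent down towards +x bears the red ball 40 mm from the pivot. Ball pressed about 4.3 mm down: nose clears the teeth; about 5.8 mm: rigid stop. The spring takes 2 N at first, 6 N when clear; the loaded tooth adds 2 to 5 N until the nose slips off. Over 16 N is too hard.
- pawl_tail (a point): Top face of the pawl's tail, straight below the thumb ball, 52 mm above the table with the pawl down. The red ball, 16 mm across, stands over it on a screwed stem set to a different height each time: its top is 14 to 34 mm above this point (66 to 86 mm above the table), not measured: feel for it or look. The stem does not give when pressed.
- pawl_nose (a point): Lower corner of the pawl's nose: 71 mm above the table when the pawl is down, 76 mm or more when it clears the teeth.
- mould: Dice mould, one block 60 x 42 x 50 mm (x, y, z), 0.15 to 0.31 kg: green lower half, white upper half with three red filler holes. Origin: centre of its underside, z up. It stands on the clamp's plate, 12 mm above the table, between the jaws (along the clamp's x) with its own x along the clamp's x; the two sides 42 mm apart (faces of its y axis) are free to grip from above.
- mat: Square cork mat 140 x 140 x 4 mm, fixed on the table. Origin: centre of its underside.
- red_bottle: Red bottle, 64 mm across, 165 mm tall, standing loose; bystander. Origin: centre of its underside.
- glue_bottle: White bottle with a blue cap, 52 mm across, 150 mm tall, standing loose; bystander. Origin: centre of its underside.
- paint_jar: Amber jar with a brass lid, 64 mm across, 60 mm tall, standing loose; bystander. Origin: centre of its underside.
- gold_die: Loose gold twenty-sided die, 36 mm across; bystander. Origin: centre of the face it lies on.
Things that resemble listed ones, but are neither listed nor needed, are in the scene too. Of the things that look like the mould, the largest one is meant. Of the things that look like the mat, the larger one is meant.

How it is judged (in metres and radians):
On the way, in this order (a step that is already met when the one before it is completed fails the run):
1. the jaw has crept right back (joint past 24 mm) (value of joint jaw above 0.024 m), for 0.2 s.
2. the mould has been lifted at least 20 mm off the clamp's plate (z of mould in the frame of clamp above 0.032 m), for 0.1 s.
At the end, for the whole second after the job is handed in: The jaw is right back (past 24 mm), the pawl is down again on the wheel (nose less than 74 mm above the table), and the mould stands upright (within 0.1 rad) and at rest on the cork mat, its centre within 33 mm of the mat's centre along each of the mat's sides (value of joint jaw above 0.024 m and z of pawl_nose in the frame of clamp below 0.074 m and x of mould in the frame of mat between -0.033 and 0.033 m and y of mould in the frame of mat between -0.033 and 0.033 m and z of mould in the frame of mat between 0.001 and 0.007 m and angle between mould's own z axis and vertical below 0.1 rad and linear speed of mould below 0.02 m/s); the robot touches nothing.
It fails at once if the pawl or its ball is pressed harder than 16 N (contact force between the fingers and pawl above 16 N).
It fails at once if the mould is shifted more than 8 mm while the jaw is not yet back past 20 mm (distance of mould from where it was at the start of the episode above 0.008 m and value of joint jaw below 0.02 m).
It fails at once if the mould is dropped or knocked: moving faster than 0.45 m/s out of the fingers (linear speed of mould above 0.45 m/s and contact force between the fingers and mould below 0.05 N).
It fails at once if a bottle, the jar or the gold die is moved more than 30 mm or tipped over (distance of any of red_bottle, glue_bottle, paint_jar, gold_die from where it was at the start of the episode above 0.03 m or angle between any of red_bottle, glue_bottle, paint_jar, gold_die's own z axis and vertical above 0.5 rad).
It also fails if it takes over 72 s, if anything falls off the work surface, if the arm or the gripper's body presses on something with over 40 N, if the wrist force passes 120 N, or if a joint passes its speed limit or range.

## Robot

A 6-joint arm with a two-finger parallel gripper is mounted at the origin on the work surface. World frame = base frame: x ahead of the robot, y to its left, z up, the work surface at z = 0. Lengths are in mm, angles in degrees, forces in N, time in s.
With the tool pointing down it reaches from about 350 to 850 mm from the base axis. Payload 8.1 kg.
Tool frame: the origin (TCP) lies midway between the tips of the shut fingers; the grasp point (between the pads) lies 19 mm behind it (r.pinch_z is the distance from the TCP to the grasp point, in mm); z points along the fingers, y is the line along which they close (so a half turn about z gives the same grasp; the last joint's range is limited). The gripper opens to 85 mm and grips with 20 to 120 N. Pads are 22 mm wide; open, the fingers measure 114 mm over their backs; the gripper's body (76 mm by 85 mm) begins 54 mm behind the grasp point. The pads swing forward as they close: fully open they stand 13 mm farther back than shut.
Start: joints at [-73.648, 7.471, 85.268, -0, 87.261, -4.893], TCP at [217.437, -559.22, 231.292] pointing down, gripper open.
Joint ranges: [-169.43, 169.43], [-51.17, 129.36], [1.28, 143.12], [-76.62, 256.62], [0, 156.53], [-152.29, 152.29]. Speed limits (degrees/s): [136.94, 136.94, 159.86, 180, 180, 180].

## Interface

Orientations are given as [roll, pitch, yaw] about the fixed x, y, z axes, in that order (R = Rz(yaw) Ry(pitch) Rx(roll)).
In Python, from bench import sensors, optics, job, r gives the robot as it stands.
- The arm moves only by the tool play_rows, never from a script. Its argument "motion" is a list that holds one entry, the list of rows, each a list of 6 numbers: the shift along the tool's x, y, z in cm, then the turn, a rotation vector about the tool's x, y, z in degrees. In form: [[[x, y, z, ax, ay, az], ...]]. A call has 1 to 5 rows; each row is the pose to reach, as a shift and turn from the pose commanded when the call began, along the tool's axes at that moment; what a row does not reach only later rows make up. A row lasts 1/10 s, in which the tool goes at most 50 mm and 8.59 degrees, less where a joint would pass 70% of its speed; a pose out of reach is approached as far as the arm can. A call with a gripper value outside its range is refused whole. "jaw" is the opening, from 0 (shut) to 1 (fully open), set as the call begins (left out, the last holds). The fingers move at their own pace and stop on an object; "squeeze" is the grip in N (left out, the last holds). Time passes only in rows, so rows that repeat a pose let the fingers close. It gives the time, the measured TCP pose, the force, the opening and the grip force at its end, in the units of the state.
- sensors.sense(): the state, without advancing time (a new reading comes with each control period).
- optics.snapshot(name): name is "scene" or "side" or "wrist"; returns a dict with "pixels" (384x512x3 uint8, red, green, blue), "mtx" (3x3 intrinsics, pixels), "R" (3x3) and "t" (3): a world point X has camera coordinates R X + t; the wrist camera has in their place "T_tool_cam" (4x4, takes a point from camera to tool coordinates, whose origin is the TCP and whose axes are the flange's). Camera axes: x right, y down, z forward; pixel columns grow to the right and rows downward; lengths in mm; the calibration is good to about 2 mm. A picture is of the moment at which its call begins: read the wrist's pose just before it. There is no depth.
- job.hand_in(): hands the job in; it is judged then, once.
The state is a dict: "time": time; "joint_pos": joint angles; "qd": joint speeds; "joint_efforts": joint torques, N m; "tool_pos": TCP position; "tcp_rot": TCP orientation; "ft_force": force on the tool from outside, world axes, zero at the start; "wrist_torque": the same for the moment, N m; "finger_gap": finger opening in mm; "grip_force": force on a finger pad.
Only numpy, scipy, OpenCV 4.12 (cv2) and the standard library are available. Lean on these libraries where they do the work, as an engineer would, in place of code of your own. Each camera call takes 0.05 s, during which the arm holds its last target. There are 200 camera calls.

## Working session

There is one attempt and no reset: what is moved stays moved. The work goes in short steps, Python scripts to look and compute and a tool call to move; the robot and the scene stay as the last step left them, time stands still between calls to the robot, and variables do not carry over. Pictures are saved under pics/ and viewed, at most 10 in all, crops included, and the job is handed in when it is done.

Besides the shell and the picture viewer there is one more tool, called after ">>>" as name(argument=value, ...), one argument or row to a line, values as JSON. play_rows: Moves the arm, as the interface text tells. Its arguments: {"type":"object","properties":{"motion":{"type":"array","items":{"type":"array","items":{"type":"array","items":{"type":"number"}}}},"jaw":{"type":"number"},"squeeze":{"type":"number"}},"required":["motion"]}

```bash
mkdir -p pics
python3 - <<'E'
from bench import sensors, optics, job, r
import cv2,numpy as np,pickle
s=sensors.sense();print(s)
for n in("scene","side"):
    p=optics.snapshot(n);pickle.dump(p,open(f"pics/{n}.pkl","wb"))
    cv2.imwrite(f"pics/{n}0.png",cv2.resize(p["pixels"][:,:,::-1],(800,600)))
    print(n,p["R"],p["t"],p["mtx"])
E
```

```text
{'time': 0.0, 'joint_pos': array([-7.36480764e+01,  7.51446653e+00,  8.53308826e+01,  5.33307237e-04,
        8.72630564e+01, -4.89275301e+00]), 'qd': array([-0.02947322, -0.06481997,  0.01490248,  0.08548425,  0.01768351,
        0.03120554]), 'joint_efforts': array([-1.96780047e-04, -5.69405937e+01, -5.00553882e+01, -2.97279694e-04,
        1.47760031e-02,  2.85449701e-06]), 'tool_pos': array([ 217.27684937, -558.66568067,  230.23577558]), 'tcp_rot': array([-1.79892035e+02, -9.77670999e-03,  2.12446415e+01]), 'ft_force': array([-0.19118867, -0.43540587, -0.48366912]), 'wrist_torque': array([-0.0439971 ,  0.00391853, -0.00997392]), 'grip_force': 0.0, 'finger_gap': 85.25339265647203}
scene [[ 0.42797275  0.90366526  0.01511376]
 [ 0.79103657 -0.36643895 -0.48988125]
 [-0.43715039  0.22161136 -0.87165815]] [-340.08621267 -395.09879478 1474.52619733] [[413.02378776   0.         255.34729184]
 [  0.         413.02378776 198.77001241]
 [  0.           0.           1.        ]]
side [[-0.99754436 -0.06687725 -0.02080099]
 [-0.02190712  0.58003936 -0.81429382]
 [ 0.06652312 -0.81183851 -0.58008008]] [ 566.84725931   22.99643664 1274.64748617] [[394.32257387   0.         247.22750446]
 [  0.         394.32257387 187.0884085 ]
 [  0.           0.           1.        ]]
```

View pics/scene0.png

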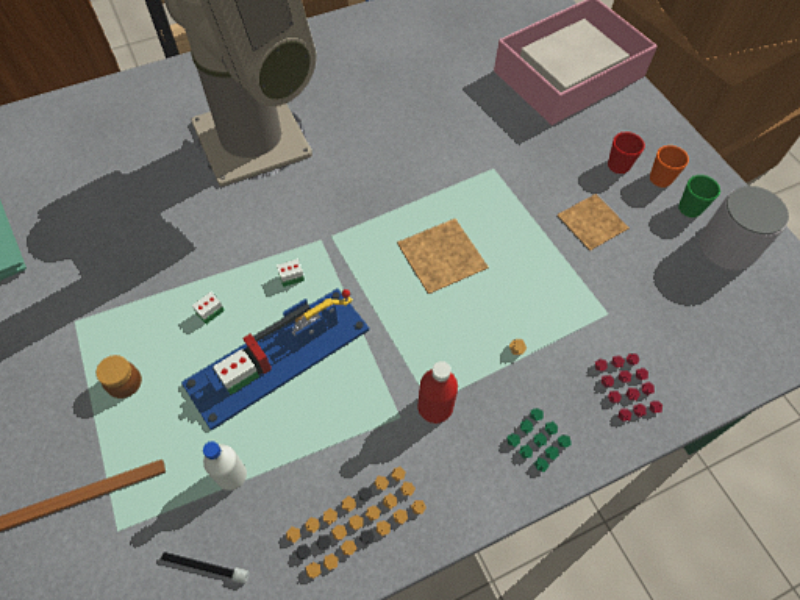

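View pics/side0.png

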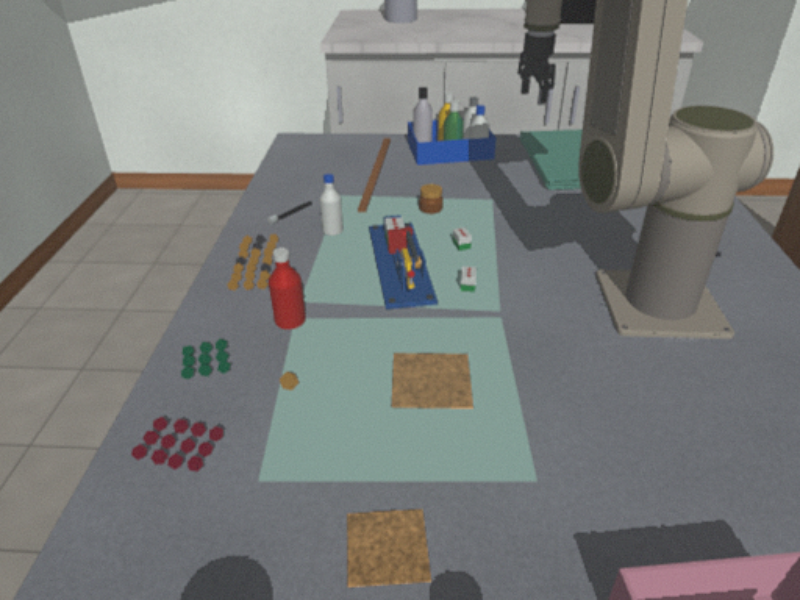

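The scene view shows the large mat at about (443,255), the clamp plate from (195,408) to (355,308), the ball at about (346,294) and the mould at (235,368). Next I'll measure these.

```bash
cat > h.py <<'E'
import numpy as np,cv2,pickle
def ray(p,uv):
    K,R,t=np.array(p["mtx"]),np.array(p["R"]),np.array(p["t"])
    d=R.T@np.linalg.solve(K,np.array([uv[0],uv[1],1.])); return -R.T@t,d
def plane(p,uv,z):
    o,d=ray(p,uv); return o+d*(z-o[2])/d[2]
def cross(r1,r2):
    A=np.zeros((3,3));b=np.zeros(3)
    for o,d in(r1,r2):
        d=d/np.linalg.norm(d);M=np.eye(3)-np.outer(d,d);A+=M;b+=M@o
    x=np.linalg.solve(A,b); return x,[np.linalg.norm(np.cross(x-o,d/np.linalg.norm(d))) for o,d in(r1,r2)]
def blobs(img,lo,hi,amin=5):
    m=cv2.inRange(cv2.cvtColor(img,cv2.COLOR_RGB2HSV),lo,hi)
    n,l,st,c=cv2.connectedComponentsWithStats(m)
    return [(c[i],st[i],l==i) for i in range(1,n) if st[i][4]>=amin]
E
python3 - <<'E'
from h import *
np.set_printoptions(precision=1,suppress=True)
S={n:pickle.load(open(f"pics/{n}.pkl","rb")) for n in("scene","side")}
for n,p in S.items():
    im=p["pixels"]
    print(n)
    for c,s,m in blobs(im,(8,60,60),(25,255,255),300):
        q=cv2.boxPoints(cv2.minAreaRect(np.argwhere(m)[:,::-1].astype(np.float32)))
        print(" cork",c,s[4],plane(p,c,4)[:2],[plane(p,x,4)[:2] for x in q])
    for c,s,m in blobs(im,(105,120,40),(125,255,255),200):
        q=cv2.boxPoints(cv2.minAreaRect(np.argwhere(m)[:,::-1].astype(np.float32)))
        print(" blue",c,s[4],[plane(p,x,12)[:2] for x in q])
    for lo,hi in(((0,150,90),(5,255,255)),((174,150,90),(180,255,255))):
      for c,s,m in blobs(im,lo,hi,3):
        if s[4]<400:print(" red",c,s[4],plane(p,c,72)[:2])
E
```

```text
scene
 cork [32.3 31. ] 3180 [-485.7 -352.9] [array([-730.7, -436.4]), array([-604.6, -154.8]), array([-232.6, -243.4]), array([-346.7, -494.6])]
 cork [465.9  46.1] 9099 [ 284.2 1144.6] [array([ -70.5, 1039.2]), array([ 138.2, 1505.6]), array([ 629.6, 1057.7]), array([455.5, 677.4])]
 cork [427.3 105.4] 482 [468.5 821.8] [array([491.6, 747.5]), array([401.3, 849.4]), array([456. , 897.3]), array([543.2, 794.3])]
 cork [379.2 141.6] 884 [530.6 578.6] [array([485.8, 516.5]), array([442.5, 622.4]), array([576.4, 639.8]), array([614.3, 537.4])]
 cork [282.6 163.3] 1584 [473.7 248.1] [array([404.4, 179.2]), array([394.2, 340. ]), array([539.2, 319. ]), array([544.9, 166.5])]
 cork [ 75.5 240.6] 579 [ 462.5 -410.5] [array([ 435.6, -456.8]), array([ 403.2, -402.1]), array([ 489.9, -365.6]), array([ 519.7, -419.8])]
 cork [ 51.1 316.5] 1038 [ 648.6 -517.9] [array([ 625.7, -649.4]), array([ 645.1, -379.3]), array([ 673.3, -378.2]), array([ 652.8, -645.5])]
 blue [176.8 231.8] 2784 [array([ 526.4, -309. ]), array([456. ,  34.5]), array([576.6,  43.3]), array([ 634.7, -288.3])]
 red [401.6  93
[... 1741 characters left out ...]
.8 270. ] 11 [886.9 435.2]
 red [114.2 271. ] 10 [853.7 436.7]
 red [105. 271.] 3 [875.7 437.8]
 red [125.3 274.8] 19 [823.4 447.1]
 red [102.5 273.5] 4 [878.8 445.8]
 red [115.6 274.6] 7 [846.6 447.5]
 red [139.4 274.6] 5 [790.3 444.9]
 red [ 94.5 277.5] 6 [893.1 458.8]
 red [ 97.8 280.3] 12 [882.2 466.8]
 red [137.7 278.8] 13 [790.5 457.9]
 red [107.  282.1] 28 [858.6 471. ]
 red [118.1 285.8] 9 [829.4 480.3]
 red [131.6 285.2] 11 [798.9 477. ]
 red [ 85.5 289.2] 6 [900.4 493.6]
 red [ 89.8 289.2] 21 [890.5 493.3]
 red [130.1 288.5] 10 [799.4 486.7]
 red [101.5 289.8] 6 [863.2 493.6]
 red [100.6 293.5] 15 [861.4 504. ]
 red [110.7 295. ] 23 [837.3 506.9]
 red [124.5 295. ] 16 [806.3 505.3]
```

Run:
```python
from h import *
np.set_printoptions(precision=1,suppress=True)
S={n:pickle.load(open(f"pics/{n}.pkl","rb")) for n in("scene","side")}
sc,sd=S["scene"],S["side"]
print("ball",cross(ray(sc,(221.1,187.2)),ray(sd,(262.4,174.8))))
h=[plane(sc,c,62)[:2] for c in((154.9,230.1),(148.9,233.9),(143.2,237.2))];print("holes",h)
print("jaw", [plane(sc,(162.7,222.2),z)[:2] for z in(55,71)])
m=np.mean(h,0)
for z in (62,70,78):
    b=plane(sc,(221.1,187.2),z)[:2];b2=plane(sd,(262.4,174.8),z)[:2]
    print(z,b,b2,np.linalg.norm(b-m),np.degrees(np.arctan2(*(b-m)[::-1])))
for n,p in S.items():
  for c,s,mk in blobs(p["pixels"],(8,60,60),(25,255,255),300):
    if 250<c[0]<300 and c[1]>150 and c[1]<250:
      cn=max(cv2.findContours(mk.astype(np.uint8),0,1)[0],key=len)
      w=np.array([plane(p,x[0],4)[:2] for x in cn],np.float32); print("mat",cv2.minAreaRect(w))
```

```text
ball (array([516.6,  22. ,  78.1]), [np.float64(0.5764084395150585), np.float64(0.5764084395152899)])
holes [array([ 556.9, -193.7]), array([ 560.9, -212.1]), array([ 563.8, -229.2])]
jaw [array([ 539.2, -166.4]), array([ 547.9, -166.4])]
62 [506.7  24.8] [517.9  -1.5] 242.52879827507513 102.82568541787302
70 [511.3  23.3] [517.5  10.5] 240.11737965443874 101.83114199301156
78 [515.9  21.9] [517.1  22.5] 237.77976347967282 100.81673308426406
mat ((471.8674621582031, 249.15892028808594), (140.06324768066406, 139.99769592285156), 1.708044171333313)
mat ((471.6641540527344, 250.3431396484375), (138.09596252441406, 139.91600036621094), 1.7961199283599854)
```

>>> play_rows(
  motion=[
    [[5, -4.4, 0, 0, 0, -8], [10, -8.8, 0, 0, 0, -16], [14, -12.5, 0, 0, 0, -24], [18, -16, 0, 0, 0, -32], [21, -18.5, 0, 0, 0, -40]],
  ],
  jaw=0,
)

```text
time: 0.6
tool_pos: [332.3, -335.1, 230.8]
tcp_rot: [-180.0, -0.0, 61.5]
ft_force: [0.8, -0.9, -0.4]
finger_gap: 12.5
grip_force: 0.0
```

```bash
cat >> h.py <<'E'
from scipy.spatial.transform import Rotation as Ro
def go(T,yaw):
    from bench import sensors
    s=sensors.sense();R=Ro.from_euler('xyz',s["tcp_rot"],degrees=True)
    G=Ro.from_euler('xyz',[180,0,yaw],degrees=True)
    print("t%.2f"%s["time"],np.round(s["tool_pos"],1),np.round(s["tcp_rot"],1),"F",np.round(s["ft_force"],1),"gap",round(s["finger_gap"],1),"-> cm",np.round(R.inv().apply(np.array(T)-s["tool_pos"])/10,2),"rot",np.round((R.inv()*G).as_rotvec(degrees=True),1))
E
python3 -c "
from h import *
go([516.5,22,200],100.8)"
```

```text
t0.60 [ 332.3 -335.1  230.8] [-180.    -0.    61.5] F [ 0.8 -0.9 -0.4] gap 12.5 -> cm [40.17 -0.82  3.09] rot [ -0.   -0.  -39.3]
```

>>> play_rows(
  motion=[
    [[4.5, 0, 0, 0, 0, -8], [9, 0, 0, 0, 0, -16], [13.5, 0, 0, 0, 0, -24], [18, 0, 0, 0, 0, -32], [22, -0.4, 0, 0, 0, -39.3]],
  ],
)

```text
time: 1.1
tool_pos: [435.0, -140.2, 231.0]
tcp_rot: [180.0, -0.0, 100.9]
ft_force: [0.2, 0.1, -0.6]
finger_gap: 0.1
grip_force: 0.0
```

```bash
python3 -c "
from h import *
go([516.5,22,200],100.8)"
```

```text
t1.10 [ 435.  -140.2  231. ] [180.   -0.  100.9] F [ 0.2  0.1 -0.6] gap 0.1 -> cm [14.39 11.07  3.11] rot [ 0.  -0.   0.1]
```

>>> play_rows(
  motion=[
    [[3.5, 2.7, 0.8], [7, 5.4, 1.6], [10.5, 8.1, 2.4], [14.3, 11, 3.1], [14.3, 11, 3.1]],
  ],
)

```text
validation failed for argument at $.mo...
```

>>> play_rows(
  motion=[
    [[3.5, 2.7, 0.8, 0, 0, 0], [7, 5.4, 1.6, 0, 0, 0], [10.5, 8.1, 2.4, 0, 0, 0], [14.0, 11, 3.1, 0, 0, 0], [14.0, 11, 3.1, 0, 0, 0]],
  ],
)

```text
time: 1.6
tool_pos: [517.3, 20.2, 198.3]
tcp_rot: [-179.9, -0.1, 100.8]
ft_force: [-0.4, -0.4, -0.3]
finger_gap: -0.6
grip_force: 0.0
```

Run:
```python
from h import *
from bench import optics,sensors
go([516.5,22,200],100.8)
s=sensors.sense()
p=optics.snapshot("wrist");p["pos"]=s["tool_pos"];p["rot"]=s["tcp_rot"];pickle.dump(p,open("pics/w1.pkl","wb"))
print(p["T_tool_cam"],p["mtx"])
cv2.imwrite("pics/w1.png",cv2.resize(p["pixels"][:,:,::-1],(800,600)))
```

```text
t1.60 [517.3  20.2 198.3] [-1.799e+02 -1.000e-01  1.008e+02] F [-0.4 -0.4 -0.3] gap -0.6 -> cm [ 0.2  -0.05 -0.17] rot [-0.1 -0.1  0. ]
[[-2.79258738e-04 -9.57544294e-01 -2.88286052e-01  7.39657001e+01]
 [ 9.99999851e-01 -4.02550646e-04  3.68388887e-04 -7.19138286e-01]
 [-4.68798413e-04 -2.88285907e-01  9.57544263e-01 -1.43913266e+02]
 [ 0.00000000e+00  0.00000000e+00  0.00000000e+00  1.00000000e+00]] [[346.16752382   0.         258.02199279]
 [  0.         346.16752382 193.85397501]
 [  0.           0.           1.        ]]
```

View pics/w1.png

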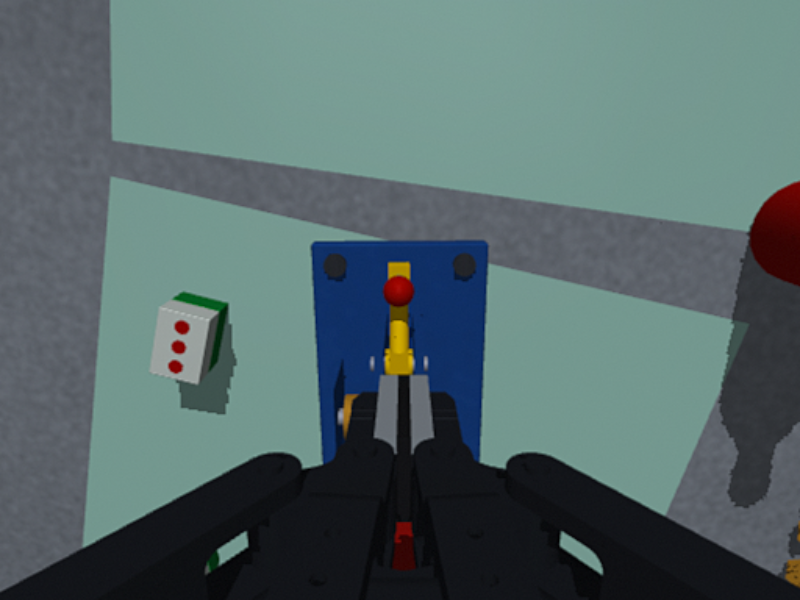

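The wrist view shows the red ball at about (399,291) on the yellow tail, with the plate's top edge at y 242.

```bash
cat >> h.py <<'E'
def wcam(p):
    Rt=Ro.from_euler('xyz',p["rot"],degrees=True).as_matrix();T=np.array(p["T_tool_cam"])
    Rwc=Rt@T[:3,:3];o=Rt@T[:3,3]+p["pos"]
    return dict(mtx=p["mtx"],R=Rwc.T,t=-Rwc.T@o,pixels=p["pixels"])
E
python3 - <<'E'
from h import *
np.set_printoptions(precision=1,suppress=True)
p=pickle.load(open("pics/w1.pkl","rb"));w=wcam(p);sc=pickle.load(open("pics/scene.pkl","rb"));sd=pickle.load(open("pics/side.pkl","rb"))
im=w["pixels"]
red=((im[:,:,0]>90)&(im[:,:,1]<40)&(im[:,:,2]<40)).astype(np.uint8)
n,l,st,c=cv2.connectedComponentsWithStats(red)
for i in range(1,n):
  if st[i][4]>10: print(c[i],st[i])
  if abs(c[i][0]-255)<6 and abs(c[i][1]-186)<6: b=(st[i][0]+st[i][2]/2-.5,st[i][1]+st[i][3]/2-.5)
print(b,cross(ray(w,b),ray(sc,(221.1,187.2))),cross(ray(w,b),ray(sd,(262.4,174.8))))
for z in(58,68,78):print(z,plane(w,b,z))
cs=[plane(w,(x/1.5625,y/1.5625),12)[:2] for x,y in((312,242),(488,241),(481,450),(322,460))]
print(cs,np.linalg.norm(cs[0]-cs[1]),(cs[0]+cs[1])/2)
d=cs[0]-cs[1];print("clamp y dir",np.degrees(np.arctan2(d[1],d[0])))
E
```

```text
[503.9 125.3] [492 117  20  17 211]
[254.6 184.7] [246 177  18  16 236]
[115.9 209.2] [112 206   9   8  53]
[113.8 221.8] [110 218   8   8  49]
[111.8 234.3] [108 231   9   8  50]
[257.6 338.8] [253 334  11  13  88]
(np.float64(254.5), np.float64(184.5)) (array([513.8,  21.8,  75.3]), [np.float64(0.7733263590394843), np.float64(0.7733263590395139)]) (array([515.2,  21.7,  77.4]), [np.float64(1.8897832900085516), np.float64(1.8897832900086353)])
58 [514.1  16.5  58. ]
68 [513.7  19.2  68. ]
78 [513.3  21.9  78. ]
[array([458.5,  23.4]), array([565. ,  44.4]), array([594.1, -99. ]), array([ 486.9, -127.7])] 108.53187655481169 [511.7  33.9]
clamp y dir -168.8550285601465
```

>>> play_rows(
  motion=[
    [[0.1, -0.15, 4, 0, 0, 0], [0.19, -0.3, 7, 0, 0, 0], [0.19, -0.3, 9.3, 0, 0, 0], [0.19, -0.3, 10.1, 0, 0, 0], [0.19, -0.3, 10.4, 0, 0, 0]],
  ],
)

```text
time: 2.15
tool_pos: [512.8, 16.0, 95.7]
tcp_rot: [-179.9, -0.0, 100.5]
ft_force: [0.2, -0.0, 0.5]
finger_gap: 0.1
grip_force: 0.0
```

>>> play_rows(
  motion=[
    [[0, 0, 0.1, 0, 0, 0], [0, 0, 0.2, 0, 0, 0], [0, 0, 0.3, 0, 0, 0], [0, 0, 0.4, 0, 0, 0], [0, 0, 0.4, 0, 0, 0]],
  ],
)

```text
time: 2.65
tool_pos: [513.9, 16.9, 92.6]
tcp_rot: [180.0, 0.0, 100.6]
ft_force: [0.7, -1.5, 0.4]
finger_gap: 0.1
grip_force: 0.0
```

>>> play_rows(
  motion=[
    [[0.2, 0, 0.1, 0, 0, 0], [0.4, 0, 0.2, 0, 0, 0], [0.4, 0, 0.3, 0, 0, 0], [0.4, 0, 0.4, 0, 0, 0], [0.4, 0, 0.4, 0, 0, 0]],
  ],
)

```text
time: 3.15
tool_pos: [512.7, 20.8, 88.0]
tcp_rot: [-180.0, -0.0, 100.5]
ft_force: [-0.6, 0.2, -0.1]
finger_gap: -0.2
grip_force: 0.0
```

>>> play_rows(
  motion=[
    [[0, 0, 0.1, 0, 0, 0], [0, 0, 0.2, 0, 0, 0], [0, 0, 0.2, 0, 0, 0]],
  ],
)

```text
time: 3.45
tool_pos: [512.8, 20.7, 86.1]
tcp_rot: [-180.0, -0.0, 100.5]
ft_force: [-0.1, -0.4, -0.7]
finger_gap: 0.3
grip_force: 0.0
```

>>> play_rows(
  motion=[
    [[0, 0, 0.1, 0, 0, 0], [0, 0, 0.1, 0, 0, 0]],
  ],
)

```text
time: 3.65
tool_pos: [512.8, 20.7, 85.2]
tcp_rot: [-180.0, -0.0, 100.5]
ft_force: [0.4, -0.2, -0.4]
finger_gap: 0.0
grip_force: 0.0
```

>>> play_rows(
  motion=[
    [[0, 0, 0.1, 0, 0, 0], [0, 0, 0.1, 0, 0, 0]],
  ],
)

```text
time: 3.85
tool_pos: [512.8, 20.7, 84.1]
tcp_rot: [-180.0, -0.0, 100.5]
ft_force: [-0.9, 0.1, -0.2]
finger_gap: 0.3
grip_force: 0.0
```

>>> play_rows(
  motion=[
    [[0, 0, 0.1, 0, 0, 0], [0, 0, 0.1, 0, 0, 0]],
  ],
)

```text
time: 4.05
tool_pos: [513.1, 20.7, 83.5]
tcp_rot: [180.0, 0.0, 100.5]
ft_force: [-1.6, -0.2, 1.6]
finger_gap: -0.1
grip_force: 0.9
```

>>> play_rows(
  motion=[
    [[0, 0, 0.1, 0, 0, 0], [0, 0, 0.1, 0, 0, 0]],
  ],
)

```text
time: 4.25
tool_pos: [513.3, 20.8, 83.0]
tcp_rot: [180.0, 0.0, 100.5]
ft_force: [-2.5, 0.1, 7.2]
finger_gap: 0.1
grip_force: 3.3
```

>>> play_rows(
  motion=[
    [[0, 0, 0.1, 0, 0, 0], [0, 0, 0.1, 0, 0, 0]],
  ],
)

```text
time: 4.45
tool_pos: [513.3, 20.9, 82.2]
tcp_rot: [180.0, -0.0, 100.5]
ft_force: [-3.5, 1.2, 7.6]
finger_gap: -0.3
grip_force: 4.0
```

>>> play_rows(
  motion=[
    [[0, 0, 0.1, 0, 0, 0], [0, 0, 0.1, 0, 0, 0]],
  ],
)

```text
time: 4.65
tool_pos: [513.3, 21.0, 81.2]
tcp_rot: [180.0, -0.0, 100.5]
ft_force: [-3.6, 1.3, 7.8]
finger_gap: -0.1
grip_force: 4.2
```

>>> play_rows(
  motion=[
    [[0, 0, 0.05, 0, 0, 0], [0, 0, 0.1, 0, 0, 0], [0, 0, 0.1, 0, 0, 0]],
  ],
)

```text
time: 4.95
tool_pos: [513.3, 21.1, 80.4]
tcp_rot: [179.9, -0.0, 100.6]
ft_force: [-4.6, 2.6, 9.5]
finger_gap: 0.2
grip_force: 4.9
```

>>> play_rows(
  motion=[
    [[0, 0, 0.05, 0, 0, 0], [0, 0, 0.05, 0, 0, 0]],
  ],
)

```text
time: 5.15
tool_pos: [513.3, 21.1, 79.8]
tcp_rot: [180.0, -0.0, 100.6]
ft_force: [-3.2, 2.1, 9.0]
finger_gap: -0.1
grip_force: 4.4
```

>>> play_rows(
  motion=[
    [[0, 0, 0.04, 0, 0, 0], [0, 0, 0.04, 0, 0, 0]],
  ],
)

```text
time: 5.35
tool_pos: [513.2, 21.2, 79.2]
tcp_rot: [180.0, -0.0, 100.6]
ft_force: [-2.7, 1.7, 5.6]
finger_gap: 0.3
grip_force: 2.9
```

The force dropped, so the nose has slipped off the tooth. I'll press a hair more and hold.

>>> play_rows(
  motion=[
    [[0, 0, 0.03, 0, 0, 0], [0, 0, 0.03, 0, 0, 0], [0, 0, 0.03, 0, 0, 0], [0, 0, 0.03, 0, 0, 0], [0, 0, 0.03, 0, 0, 0]],
  ],
)

```text
time: 5.85
tool_pos: [513.1, 21.2, 78.7]
tcp_rot: [180.0, -0.0, 100.6]
ft_force: [-2.8, 2.7, 6.1]
finger_gap: 0.1
grip_force: 3.1
```

```bash
cat > jaw.py <<'E'
from h import *
from bench import optics
p=optics.snapshot("scene");im=p["pixels"]
m=[(c,s[4]) for lo,hi in(((0,150,90),(5,255,255)),) for c,s,k in blobs(im,lo,hi,40) if 140<c[0]<200 and 190<c[1]<250]
print("jaw px",m,[plane(p,c,63)[:2] for c,_ in m])
E
python3 jaw.py
```

```text
jaw px [(array([165.05633803, 222.        ]), np.int32(71))] [array([ 545.68984198, -160.27328805])]
```

>>> play_rows(
  motion=[
    [[0, 0, 0, 0, 0, 0], [0, 0, 0, 0, 0, 0], [0, 0, 0, 0, 0, 0], [0, 0, 0, 0, 0, 0], [0, 0, 0, 0, 0, 0]],
  ],
)

```text
time: 6.4
tool_pos: [513.1, 21.2, 78.7]
tcp_rot: [180.0, -0.0, 100.6]
ft_force: [-2.1, 1.9, 6.1]
finger_gap: 0.1
grip_force: 3.1
```

```bash
python3 jaw.py
```

```text
jaw px [(array([166.43835616, 221.        ]), np.int32(73))] [array([ 544.37131519, -155.78153209])]
```

>>> play_rows(
  motion=[
    [[0, 0, 0, 0, 0, 0], [0, 0, 0, 0, 0, 0], [0, 0, 0, 0, 0, 0], [0, 0, 0, 0, 0, 0], [0, 0, 0, 0, 0, 0]],
  ],
)

```text
time: 6.95
tool_pos: [513.1, 21.2, 78.7]
tcp_rot: [180.0, -0.0, 100.6]
ft_force: [-2.8, 3.6, 5.4]
finger_gap: 0.0
grip_force: 3.1
```

>>> play_rows(
  motion=[
    [[0, 0, 0, 0, 0, 0], [0, 0, 0, 0, 0, 0], [0, 0, 0, 0, 0, 0], [0, 0, 0, 0, 0, 0], [0, 0, 0, 0, 0, 0]],
  ],
)

```text
time: 7.45
tool_pos: [513.1, 21.2, 78.7]
tcp_rot: [180.0, -0.0, 100.6]
ft_force: [-2.3, 2.1, 6.2]
finger_gap: 0.3
grip_force: 3.1
```

```bash
python3 jaw.py
```

```text
jaw px [(array([169.28358209, 219.20895522]), np.int32(67))] [array([ 542.4331146, -146.7746089])]
```

Creeping at about 9 mm/s; it has moved about 20 mm so far.

>>> play_rows(
  motion=[
    [[0, 0, 0, 0, 0, 0], [0, 0, 0, 0, 0, 0], [0, 0, 0, 0, 0, 0], [0, 0, 0, 0, 0, 0], [0, 0, 0, 0, 0, 0]],
  ],
)

```text
time: 8.0
tool_pos: [513.1, 21.2, 78.7]
tcp_rot: [180.0, -0.0, 100.6]
ft_force: [-2.7, 2.4, 5.3]
finger_gap: -0.5
grip_force: 3.1
```

>>> play_rows(
  motion=[
    [[0, 0, 0, 0, 0, 0], [0, 0, 0, 0, 0, 0], [0, 0, 0, 0, 0, 0], [0, 0, 0, 0, 0, 0], [0, 0, 0, 0, 0, 0]],
  ],
)

```text
time: 8.5
tool_pos: [513.1, 21.2, 78.7]
tcp_rot: [180.0, -0.0, 100.6]
ft_force: [-3.1, 2.1, 5.9]
finger_gap: -0.2
grip_force: 3.1
```

>>> play_rows(
  motion=[
    [[0, 0, 0, 0, 0, 0], [0, 0, 0, 0, 0, 0], [0, 0, 0, 0, 0, 0], [0, 0, 0, 0, 0, 0], [0, 0, 0, 0, 0, 0]],
  ],
)

```text
time: 9.0
tool_pos: [513.1, 21.2, 78.7]
tcp_rot: [180.0, -0.0, 100.6]
ft_force: [-1.7, 2.5, 6.5]
finger_gap: -0.0
grip_force: 3.1
```

```bash
python3 jaw.py
```

```text
jaw px [(array([171.64788732, 218.32394366]), np.int32(71))] [array([ 542.59336272, -139.89226077])]
```

>>> play_rows(
  motion=[
    [[0, 0, 0, 0, 0, 0], [0, 0, 0, 0, 0, 0], [0, 0, 0, 0, 0, 0], [0, 0, 0, 0, 0, 0], [0, 0, 0, 0, 0, 0]],
  ],
)

```text
time: 9.55
tool_pos: [513.2, 21.2, 78.7]
tcp_rot: [180.0, -0.0, 100.6]
ft_force: [-2.0, 2.5, 5.7]
finger_gap: -0.1
grip_force: 3.1
```

```bash
python3 jaw.py
```

```text
jaw px [(array([171.53731343, 217.89552239]), np.int32(67))] [array([ 541.20145488, -139.71940811])]
```

The jaw has travelled 27 mm and stopped moving, so it is right back. I'll let go and rise.

>>> play_rows(
  motion=[
    [[0, 0, -0.2, 0, 0, 0], [0, 0, -0.5, 0, 0, 0], [0, 0, -1.5, 0, 0, 0], [0, 0, -5, 0, 0, 0], [0, 0, -9, 0, 0, 0]],
  ],
)

```text
time: 10.1
tool_pos: [511.3, 20.7, 167.7]
tcp_rot: [-179.8, -0.0, 100.5]
ft_force: [0.8, 0.5, -0.3]
finger_gap: 0.1
grip_force: 0.0
```

```bash
python3 -c "
from h import *
go([559.7,-236,190],100.9)"
```

```text
t10.10 [511.3  20.7 167.7] [-179.8   -0.   100.5] F [ 0.8  0.5 -0.3] gap 0.1 -> cm [-26.12   0.05  -2.25] rot [-0.2 -0.1 -0.4]
```

>>> play_rows(
  motion=[
    [[-4, 0, -1, 0, 0, -0.4], [-9, 0, -2, 0, 0, -0.4], [-14, 0, -2.2, 0, 0, -0.4], [-19, 0, -2.2, 0, 0, -0.4], [-24, 0, -2.2, 0, 0, -0.4]],
  ],
  jaw=1,
)

```text
time: 10.6
tool_pos: [556.8, -216.3, 191.0]
tcp_rot: [180.0, 0.0, 100.9]
ft_force: [1.2, -0.4, 0.5]
finger_gap: 72.1
grip_force: 0.0
```

>>> play_rows(
  motion=[
    [[-2, 0, 0, 0, 0, 0], [-4, 0, 0, 0, 0, 0], [-4, 0, 0, 0, 0, 0], [-4, 0, 0, 0, 0, 0]],
  ],
)

```text
time: 11.0
tool_pos: [564.0, -253.5, 190.1]
tcp_rot: [-180.0, -0.0, 100.9]
ft_force: [0.1, 0.0, -0.1]
finger_gap: 85.0
grip_force: 0.0
```

Run:
```python
from h import *
from bench import optics,sensors
go([559.7,-211,120],100.9)
s=sensors.sense()
p=optics.snapshot("wrist");p["pos"]=s["tool_pos"];p["rot"]=s["tcp_rot"];pickle.dump(p,open("pics/w2.pkl","wb"))
cv2.imwrite("pics/w2.png",cv2.resize(p["pixels"][:,:,::-1],(800,600)))
w=wcam(p);im=p["pixels"]
red=((im[:,:,0]>90)&(im[:,:,1]<50)&(im[:,:,2]<50)).astype(np.uint8)
n,l,st,c=cv2.connectedComponentsWithStats(red)
for i in range(1,n):
  if st[i][4]>20: print(c[i],st[i],plane(w,c[i],62)[:2],plane(w,c[i],71)[:2])
```

```text
t11.00 [ 564.  -253.5  190.1] [-180.    -0.   100.9] F [ 0.1  0.  -0.1] gap 85.0 -> cm [4.25 0.38 7.01] rot [-0. -0. -0.]
[253.27055703  26.12201592] [ 215   14   80   26 1885] [ 537.82854891 -138.78315959] [ 538.21077558 -140.1826714 ]
[67.54216867 85.55421687] [63 81 10 10 83] [ 408.54944841 -204.99753736] [ 413.20885183 -204.20635789]
[ 72.14473684 102.07894737] [68 98 10 10 76] [ 412.38237465 -216.46594273] [ 416.91496637 -215.29533305]
[262.64204545 109.72727273] [256 103  15  15 176] [ 555.63615661 -194.69998382] [ 555.42922165 -194.24949714]
[ 76.84722222 118.08333333] [ 72 114  10   9  72] [ 416.37803762 -227.83189378] [ 420.77843351 -226.28524357]
[262.58083832 133.47904192] [256 127  14  14 167] [ 559.05772903 -212.39276185] [ 558.73759193 -211.35691266]
[262.60759494 156.43037975] [256 150  14  14 158] [ 562.56082797 -230.14756435] [ 562.12479145 -228.52430058]
```

View pics/w2.png

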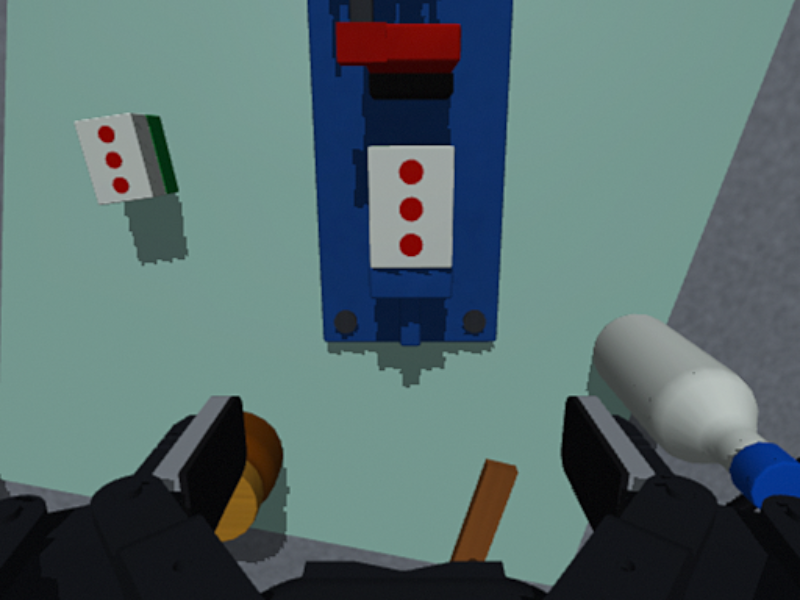

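The wrist view shows the jaw well clear of the mould: jaw at y≈60, mould from y 147 to 268. The mould's centre is about (559,-212).

>>> play_rows(
  motion=[
    [[2, 0.2, 3, 0, 0, 0], [4.2, 0.3, 6, 0, 0, 0], [4.2, 0.3, 8, 0, 0, 0], [4.2, 0.3, 9, 0, 0, 0], [4.2, 0.3, 9, 0, 0, 0]],
  ],
)

```text
time: 11.55
tool_pos: [558.3, -210.5, 98.7]
tcp_rot: [-179.9, -0.1, 101.0]
ft_force: [-0.9, 0.0, 1.0]
finger_gap: 85.5
grip_force: 0.0
```

```bash
python3 -c "
from h import *
go([559.2,-212,30],101)"
```

```text
t11.55 [ 558.3 -210.5   98.7] [-1.799e+02 -1.000e-01  1.010e+02] F [-0.9  0.   1. ] gap 85.5 -> cm [-0.18  0.08  6.87] rot [-0.1 -0.1  0. ]
```

>>> play_rows(
  motion=[
    [[-0.1, 0.05, 2.5, 0, 0, 0], [-0.15, 0.05, 4.5, 0, 0, 0], [-0.15, 0.05, 6, 0, 0, 0], [-0.15, 0.05, 6.8, 0, 0, 0], [-0.15, 0.05, 6.8, 0, 0, 0]],
  ],
)

```text
time: 12.05
tool_pos: [559.6, -212.9, 31.5]
tcp_rot: [-179.9, -0.0, 100.9]
ft_force: [-0.5, -0.7, -0.4]
finger_gap: 85.5
grip_force: 0.0
```

>>> play_rows(
  motion=[
    [[0, 0, 0, 0, 0, 0], [0, 0, 0, 0, 0, 0], [0, 0, 0, 0, 0, 0], [0, 0, 0, 0, 0, 0], [0, 0, 0, 0, 0, 0]],
  ],
  jaw=0.4,
  squeeze=30,
)

```text
time: 12.55
tool_pos: [560.7, -213.4, 33.3]
tcp_rot: [179.9, 0.1, 100.9]
ft_force: [-0.3, -0.2, 6.0]
finger_gap: 41.7
grip_force: 32.5
```

>>> play_rows(
  motion=[
    [[0, 0, 0, 0, 0, 0], [0, 0, 0, 0, 0, 0], [0, 0, 0, 0, 0, 0], [0, 0, 0, 0, 0, 0]],
  ],
  jaw=0.3,
)

```text
time: 12.95
tool_pos: [560.7, -213.4, 33.2]
tcp_rot: [179.9, 0.1, 100.9]
ft_force: [-0.9, 1.1, 5.8]
finger_gap: 41.2
grip_force: 32.5
```

>>> play_rows(
  motion=[
    [[0, 0, 0, 0, 0, 0], [0, 0, -0.5, 0, 0, 0], [0, 0, -1.5, 0, 0, 0], [0, 0, -3.5, 0, 0, 0], [0, 0, -6, 0, 0, 0]],
  ],
  squeeze=50,
)

```text
time: 13.45
tool_pos: [558.8, -212.5, 91.7]
tcp_rot: [-179.9, -0.1, 100.9]
ft_force: [0.3, -0.5, -1.6]
finger_gap: 41.0
grip_force: 50.9
```

>>> play_rows(
  motion=[
    [[0, 0, -3, 0, 0, 0], [0, 0, -6, 0, 0, 0], [0, 0, -8.5, 0, 0, 0], [0, 0, -10, 0, 0, 0], [0, 0, -10, 0, 0, 0]],
  ],
)

```text
time: 13.95
tool_pos: [561.4, -213.7, 195.2]
tcp_rot: [179.8, 0.2, 100.9]
ft_force: [0.7, -0.2, -1.2]
finger_gap: 41.4
grip_force: 50.9
```

```bash
python3 -c "
from h import *
go([471.8,250,190],101)"
```

```text
t13.95 [ 561.4 -213.7  195.2] [179.8   0.2 100.9] F [ 0.7 -0.2 -1.2] gap 41.4 -> cm [4.723e+01 1.000e-02 3.900e-01] rot [ 0.2  0.2 -0.1]
```

>>> play_rows(
  motion=[
    [[2, 0, 0, 0, 0, 0], [5, 0, 0, 0, 0, 0], [8.5, 0, 0, 0, 0, 0], [12, 0, 0, 0, 0, 0], [15.5, 0, 0, 0, 0, 0]],
  ],
)

```text
time: 14.45
tool_pos: [528.6, -58.6, 189.6]
tcp_rot: [-179.8, -0.1, 100.9]
ft_force: [0.6, -0.5, -2.2]
finger_gap: 41.6
grip_force: 51.0
```

>>> play_rows(
  motion=[
    [[3.5, 0, 0, 0, 0, 0], [7, 0, 0, 0, 0, 0], [10.5, 0, 0, 0, 0, 0], [14, 0, 0, 0, 0, 0], [17, 0, 0, 0, 0, 0]],
  ],
)

```text
time: 14.95
tool_pos: [495.9, 108.2, 189.7]
tcp_rot: [-179.8, -0.0, 101.0]
ft_force: [0.7, 0.5, -1.6]
finger_gap: 41.4
grip_force: 51.0
```

>>> play_rows(
  motion=[
    [[3.5, 0, 0, 0, 0, 0], [7, 0, 0, 0, 0, 0], [10.5, 0, 0, 0, 0, 0], [13, 0, 0, 0, 0, 0], [14.5, 0, 0, 0, 0, 0]],
  ],
)

```text
time: 15.45
tool_pos: [468.4, 250.2, 189.9]
tcp_rot: [-179.8, 0.0, 101.1]
ft_force: [-0.2, -0.5, -2.4]
finger_gap: 41.2
grip_force: 51.0
```

>>> play_rows(
  motion=[
    [[0, 0, 0, 0, 0, 0], [0, 0, 0, 0, 0, 0], [0, 0, 0, 0, 0, 0]],
  ],
)

```text
time: 15.75
tool_pos: [470.7, 247.4, 191.6]
tcp_rot: [-180.0, 0.0, 100.9]
ft_force: [-0.1, 0.4, -2.1]
finger_gap: 41.1
grip_force: 51.0
```

Run:
```python
from h import *
from bench import optics,sensors
go([471.8,250,60],101.7)
s=sensors.sense()
p=optics.snapshot("wrist");p["pos"]=s["tool_pos"];p["rot"]=s["tcp_rot"];pickle.dump(p,open("pics/w3.pkl","wb"))
cv2.imwrite("pics/w3.png",cv2.resize(p["pixels"][:,:,::-1],(800,600)))
```

```text
t15.75 [470.7 247.4 191.6] [-180.     0.   100.9] F [-0.1  0.4 -2.1] gap 41.1 -> cm [ 0.25  0.16 13.16] rot [-0.   0.  -0.8]
```

View pics/w3.png

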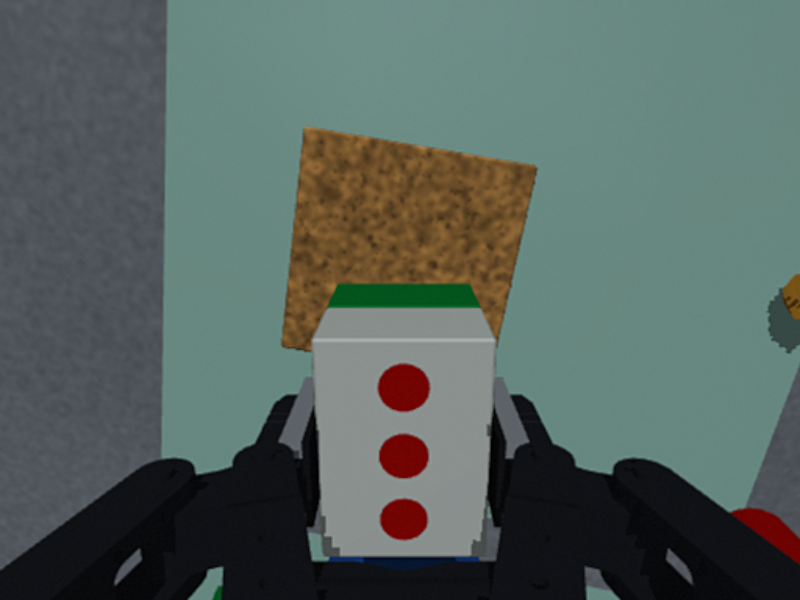

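The mould hangs upright in the fingers (top face from y 340 to 555), with the mat right below.

>>> play_rows(
  motion=[
    [[0.1, 0.1, 3, 0, 0, 0], [0.25, 0.15, 6.5, 0, 0, 0], [0.25, 0.15, 10, 0, 0, 0], [0.25, 0.15, 12.5, 0, 0, 0], [0.25, 0.15, 14, 0, 0, 0]],
  ],
)

```text
time: 16.3
tool_pos: [470.6, 249.6, 49.5]
tcp_rot: [-179.8, 0.0, 100.9]
ft_force: [0.2, 0.8, -2.7]
finger_gap: 41.2
grip_force: 51.0
```

>>> play_rows(
  motion=[
    [[0, 0, 0.5, 0, 0, 0], [0, 0, 1, 0, 0, 0], [0, 0, 1.4, 0, 0, 0], [0, 0, 1.7, 0, 0, 0], [0, 0, 1.7, 0, 0, 0]],
  ],
)

```text
time: 16.8
tool_pos: [472.1, 251.3, 35.5]
tcp_rot: [180.0, -0.0, 100.9]
ft_force: [-0.4, 0.2, -1.4]
finger_gap: 41.6
grip_force: 51.0
```

>>> play_rows(
  motion=[
    [[0, 0, 0.2, 0, 0, 0], [0, 0, 0.4, 0, 0, 0], [0, 0, 0.6, 0, 0, 0], [0, 0, 0.8, 0, 0, 0], [0, 0, 0.8, 0, 0, 0]],
  ],
)

```text
time: 17.3
tool_pos: [471.5, 251.0, 26.7]
tcp_rot: [-180.0, 0.0, 100.9]
ft_force: [0.4, -0.4, -2.6]
finger_gap: 40.9
grip_force: 51.0
```

>>> play_rows(
  motion=[
    [[0, 0, 0.1, 0, 0, 0], [0, 0, 0.1, 0, 0, 0]],
  ],
)

```text
time: 17.5
tool_pos: [471.7, 251.1, 26.0]
tcp_rot: [-180.0, 0.0, 100.9]
ft_force: [-0.1, -0.5, -2.1]
finger_gap: 41.5
grip_force: 51.0
```

>>> play_rows(
  motion=[
    [[0, 0, 0.1, 0, 0, 0], [0, 0, 0.1, 0, 0, 0]],
  ],
)

```text
time: 17.7
tool_pos: [471.9, 251.2, 25.4]
tcp_rot: [180.0, -0.0, 100.9]
ft_force: [-0.5, -0.8, -1.2]
finger_gap: 41.3
grip_force: 51.1
```

>>> play_rows(
  motion=[
    [[0, 0, 0.05, 0, 0, 0], [0, 0, 0.1, 0, 0, 0], [0, 0, 0.1, 0, 0, 0]],
  ],
)

```text
time: 18.0
tool_pos: [472.0, 251.3, 25.4]
tcp_rot: [180.0, -0.0, 100.9]
ft_force: [-5.3, -2.7, 11.0]
finger_gap: 41.5
grip_force: 52.7
```

In contact with the mat. Next: release, rise and check.

>>> play_rows(
  motion=[
    [[0, 0, 0, 0, 0, 0], [0, 0, 0, 0, 0, 0], [0, 0, 0, 0, 0, 0], [0, 0, 0, 0, 0, 0], [0, 0, 0, 0, 0, 0]],
  ],
  jaw=0.85,
)

```text
time: 18.5
tool_pos: [471.7, 251.1, 24.0]
tcp_rot: [-180.0, 0.0, 100.9]
ft_force: [-1.2, -0.6, 0.2]
finger_gap: 72.6
grip_force: 0.0
```

>>> play_rows(
  motion=[
    [[0, 0, -1, 0, 0, 0], [0, 0, -3, 0, 0, 0], [0, 0, -6, 0, 0, 0], [0, 0, -10, 0, 0, 0], [0, 0, -14, 0, 0, 0]],
  ],
)

```text
time: 19.0
tool_pos: [471.3, 251.0, 165.9]
tcp_rot: [-180.0, 0.0, 100.9]
ft_force: [0.4, -0.8, 0.3]
finger_gap: 72.7
grip_force: 0.0
```

>>> play_rows(
  motion=[
    [[-3, 0, -2, 0, 0, 0], [-6, 0, -2, 0, 0, 0], [-6, 0, -2, 0, 0, 0], [-6, 0, -2, 0, 0, 0]],
  ],
)

```text
time: 19.4
tool_pos: [483.3, 191.9, 184.7]
tcp_rot: [180.0, -0.0, 100.9]
ft_force: [0.4, -0.0, -0.4]
finger_gap: 72.6
grip_force: 0.0
```

Run:
```python
from h import *
from bench import optics,sensors
s=sensors.sense();print(s["ft_force"],s["tool_pos"])
p=optics.snapshot("wrist");p["pos"]=s["tool_pos"];p["rot"]=s["tcp_rot"]
w=wcam(p);im=p["pixels"]
red=((im[:,:,0]>90)&(im[:,:,1]<50)&(im[:,:,2]<50)).astype(np.uint8)
n,l,st,c=cv2.connectedComponentsWithStats(red)
for i in range(1,n):
  if st[i][4]>20: print(c[i],st[i][4],plane(w,c[i],54)[:2])
q=optics.snapshot("side")
for lo in [(0,150,90)]:
  for c,s_,m in blobs(q["pixels"],lo,(5,255,255),3):
    if 240<c[0]<280 and c[1]<200: print("side red",c,s_[4])
a=cv2.resize(im[:,:,::-1],(400,300));b=cv2.resize(q["pixels"][100:292,180:330,::-1],(400,512),interpolation=cv2.INTER_CUBIC)
o=np.zeros((512,800,3),np.uint8);o[:300,:400]=a;o[:,400:]=b
cv2.imwrite("pics/fin.png",o)
```

```text
[ 0.37695591 -0.01056847 -0.3669402 ] [483.25822037 191.89480394 184.67802464]
[257.96335079  81.48691099] 191 [467.66835396 270.26201931]
[258.         106.07821229] 179 [471.08081228 252.58030602]
[258.07100592 129.85207101] 169 [474.53854022 234.81135655]
[496.30030334 300.42467139] 989 [717.30860839 124.29419331]
side red [262.27272727 174.81818182] 11
```

View pics/fin.png

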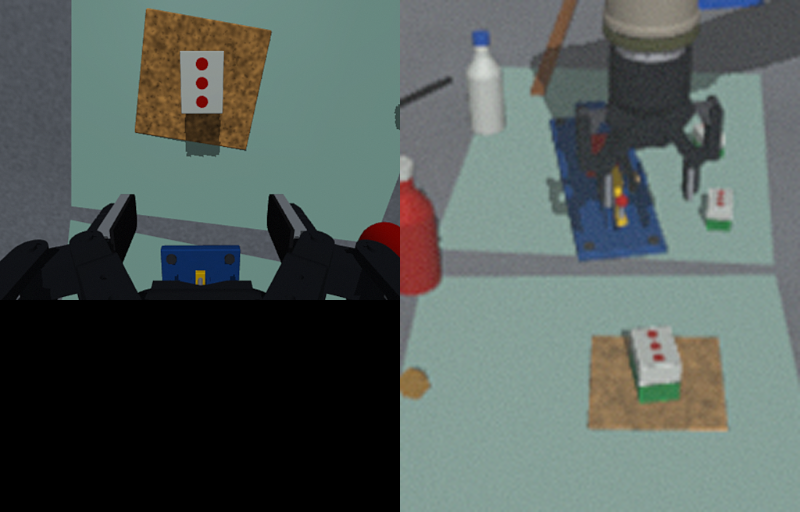

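The mould stands upright on the mat at (471,252), within 3 mm of its centre. The ball is back at its original pixel position, so the pawl is down.

```bash
python3 -c "
from bench import job
print(job.hand_in())"
```

```text
the job is handed in; nothing more can be done
None
```

The jaw is right back, the pawl is down on the wheel, and the mould stands upright about 3 mm from the mat's centre; I handed the job in at about 19.5 s, and the hand-in returned no verdict.

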